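Find the worn spring foot of a balance stand and release it

ROBOT

A 6-joint arm with a two-finger parallel gripper is mounted at the origin on a cart in front of the work surface, level with it; the furniture and walls round the work are solid. World frame = base frame: x ahead of the robot, y to its left, z up, the work surface at z = 0. Lengths are in mm, angles in rad, forces in N, time in s.
With the tool pointing down it reaches from about 375 to 975 mm from the base axis. Payload 3.8 kg.
Tool frame: the origin (TCP) lies midway between the tips of the shut fingers; the grasp point (between the pads) lies robot.grasp_offset behind it (robot.grasp_offset is the distance from the TCP to the grasp point, in mm); z points along the fingers, y is the line along which they close (so a half turn about z gives the same grasp; the last joint's range is limited). The gripper opens to 88 mm and grips with 3 to 60 N. Pads are 18 mm wide; open, the fingers measure 123 mm over their backs; the gripper's body (75 mm by 187 mm) begins 45 mm behind the grasp point.
Start: joints at [-1.281, 0.264, 1.604, -0, 1.274, -0.037], TCP at [216.679, -639.272, 238.706] pointing down, gripper open.
Joint ranges: [-2.63, 2.63], [-0.94, 2.18], [0.31, 2.57], [-1.31, 4.45], [0, 2.66], [-2.55, 2.55]. Speed limits (rad/s): [2.57, 2.57, 3.14, 3.14, 3.14, 3.14].

INTERFACE

Orientations are given as a 3x3 rotation matrix whose columns are the frame's x, y, z axes.
In Python, from rig import robot gives the robot as it stands.
- The arm moves only by the shell command python3 -m creep 'ROWS' [FORCE]. ROWS is JSON, a list of rows, each a list of 3 entries, a list of its own where there are three numbers: the shift along the tool's x, y, z normalised to -1 to 1, where 1 is 0.2 m, then the turn, a rotation vector about the tool's x, y, z normalised to -1 to 1, where 1 is 90 degrees, then the gripper command: -1 is fully open, 1 is shut, values between are in proportion. A call has 1 to 10 rows; each row shifts and turns the commanded pose from where the row before left it, along the tool's axes as they then stand; what a row does not reach is not made up. A row lasts 1/12 s, in which the tool goes at most 41.7 mm and 7.16 degrees, less where a joint would pass 70% of its speed; a pose out of reach is approached as far as the arm can. A call with a number of a shift or a turn outside -1 to 1 is refused whole. A call with a gripper value outside its range is refused whole. The fingers move at their own pace and stop on an object; FORCE is the grip in N (left out, the last holds). Time passes only in rows, so rows that do not move let the fingers close. It gives the time, the measured TCP pose, the force, the opening and the grip force at its end, in the units of the state.
- robot.state(): the state, without advancing time (a new reading comes with each control period).
- robot.read_camera(name): name is "scene" or "side" or "wrist"; returns a dict with "pixels" (400x640x3 uint8, blue, green, red), "fx", "fy", "cx", "cy" (pixels), "R" (3x3) and "t" (3): a world point X has camera coordinates R X + t; the wrist camera has in their place "mount" (4x4, takes a point from camera to tool coordinates, whose origin is the TCP and whose axes are the flange's). Camera axes: x right, y down, z forward; pixel columns grow to the right and rows downward; lengths in mm; the calibration is good to about 2 mm. A picture is of the moment at which its call begins: read the wrist's pose just before it. There is no depth.
- robot.job_done(): hands the job in; it is judged then, once.
The state is a dict: "clock": time; "joint_pos": joint angles; "joint_vel": joint speeds; "tau": joint torques, N m; "position": TCP position; "orientation": TCP orientation; "force": force on the tool from outside, world axes, zero at the start; "torque": the same for the moment, N m; "opening": finger opening in mm; "grasp_force": force on a finger pad.
Only numpy, scipy, OpenCV 4.12 (cv2) and the standard library are available. Lean on these libraries where they do the work, as an engineer would, in place of code of your own. Each camera call takes 0.05 s, during which the arm holds its last target. There are 200 camera calls.

TASK

The marble slab has been lifted off this balance stand because one of its three spring feet is worn. With the fingertips press each of the three black pads straight down with the same light push of about 8 N, as far as that takes it, and let it up again; then push the release tab of the softest foot, the one whose pad sank deepest, fully down so that it can be exchanged, and leave the other two tabs raised. Only touch and press: nothing is to be picked up; leave the small things round the base plate where they stand.

Things in the scene. Friction and masses are not known exactly. Their poses are not given: they have to be found in the camera images.
- base: fixed grey metal base plate, 180 (x) x 230 (y) x 10 mm; origin: centre of its underside; x points away from the robot, turned by up to 0.3 rad. On it, parallel to it, stand three spring feet that look alike: left and right foot 25 mm nearer than the plate's centre and 75 mm to either side, far foot on the middle line 50 mm beyond the centre. Any of the three may be the worn one.
- left_pad_top (a point): centre of the top of the left foot's round black rubber pad, 36 mm across, unpressed 72 mm above the worktop, on a 24 mm piston in a housing 47 mm across (rim 40 mm up). It goes straight down and springs back. Sound feet: 3 mm need 4 to 6 N, and they stop at 9 mm; the worn one: under 5 N takes it to its stop at 14 mm. Axes as the plate's
- left_tab_end (a point): point on top of the left foot's release tab, 26 mm from its hinge. The tab: steel plate 26 mm wide, 35 mm long, 3 mm thick, hinged 28 mm from the pad's axis on the robot's side (-x), 30 mm above the worktop. At first it slants up towards the robot at 26 to 29 degrees (point 43 mm up, 50 mm from the pad's axis); fully down it lies level on its catch (point 32 mm up, 54 mm from the axis)
- left_tab (a joint): release tab of the left foot: 0 = raised (0 to 0.05 at the start), 0.5 rad = fully down, level. Stiff hinge: it stays where it is left; about 2 N at its end moves it
- left_ring (a joint): travel ring: black O-ring, 33 mm outside, tight on the left foot's piston just above the housing. When the pad is pressed, the housing's rim pushes the ring up the piston and it stays there: reads the pad's greatest travel so far, in m (0 to 0.001 at the start; within about 0.5 mm)
- right_pad_top (a point): centre of the top of the right foot's round black rubber pad, 36 mm across, unpressed 72 mm above the worktop, on a 24 mm piston in a housing 47 mm across (rim 40 mm up). It goes straight down and springs back. Sound feet: 3 mm need 4 to 6 N, and they stop at 9 mm; the worn one: under 5 N takes it to its stop at 14 mm. Axes as the plate's
- right_tab_end (a point): point on top of the right foot's release tab, 26 mm from its hinge. The tab: steel plate 26 mm wide, 35 mm long, 3 mm thick, hinged 28 mm from the pad's axis on the robot's side (-x), 30 mm above the worktop. At first it slants up towards the robot at 26 to 29 degrees (point 43 mm up, 50 mm from the pad's axis); fully down it lies level on its catch (point 32 mm up, 54 mm from the axis)
- right_tab (a joint): release tab of the right foot: 0 = raised (0 to 0.05 at the start), 0.5 rad = fully down, level. Stiff hinge: it stays where it is left; about 2 N at its end moves it
- right_ring (a joint): travel ring: black O-ring, 33 mm outside, tight on the right foot's piston just above the housing. When the pad is pressed, the housing's rim pushes the ring up the piston and it stays there: reads the pad's greatest travel so far, in m (0 to 0.001 at the start; within about 0.5 mm)
- far_pad_top (a point): centre of the top of the far foot's round black rubber pad, 36 mm across, unpressed 72 mm above the worktop, on a 24 mm piston in a housing 47 mm across (rim 40 mm up). It goes straight down and springs back. Sound feet: 3 mm need 4 to 6 N, and they stop at 9 mm; the worn one: under 5 N takes it to its stop at 14 mm. Axes as the plate's
- far_tab_end (a point): point on top of the far foot's release tab, 26 mm from its hinge. The tab: steel plate 26 mm wide, 35 mm long, 3 mm thick, hinged 28 mm from the pad's axis on the robot's side (-x), 30 mm above the worktop. At first it slants up towards the robot at 26 to 29 degrees (point 43 mm up, 50 mm from the pad's axis); fully down it lies level on its catch (point 32 mm up, 54 mm from the axis)
- far_tab (a joint): release tab of the far foot: 0 = raised (0 to 0.05 at the start), 0.5 rad = fully down, level. Stiff hinge: it stays where it is left; about 2 N at its end moves it
- far_ring (a joint): travel ring: black O-ring, 33 mm outside, tight on the far foot's piston just above the housing. When the pad is pressed, the housing's rim pushes the ring up the piston and it stays there: reads the pad's greatest travel so far, in m (0 to 0.001 at the start; within about 0.5 mm)
- vial_mid (a point): centre of a small white vial with a ribbed cap, 23 mm across, 54 mm tall, standing loose to the right of the base plate; leave it alone
- oil_bottle_mid (a point): centre of a small brown bottle with a black cap, 25 mm across, 58 mm tall, standing loose to the right of the base plate; leave it alone
- coverslips_mid (a point): centre of a small white coverslip box, 35 x 35 x 19 mm, lying loose to the left of the base plate; leave it alone
- dish_mid (a point): centre of a lidded petri dish, 57 mm across, 14 mm high, lying loose farther to the right; leave it alone

How it is judged (in metres and radians):
On the way, in this order (a step that is already met when the one before it is completed fails the run):
1. all three pads have been pressed at least 3 mm (their travel rings show it) while all tabs are still raised (value of joint each of left_ring, right_ring, far_ring above 0.003 m and value of joint each of left_tab, right_tab, far_tab below 0.2 rad), for 0.1 s.
2. the release tab of the foot whose pad sank over 10.5 mm, which only the worn one can, is fully down and the others are raised (((value of joint left_ring above 0.0105 m and value of joint left_tab above 0.42 rad and value of joint each of right_tab, far_tab below 0.2 rad) or (value of joint right_ring above 0.0105 m and value of joint right_tab above 0.42 rad and value of joint each of left_tab, far_tab below 0.2 rad) or (value of joint far_ring above 0.0105 m and value of joint far_tab above 0.42 rad and value of joint each of left_tab, right_tab below 0.2 rad))), for 0.1 s.
At the end, for the whole second after the job is handed in: each of the three pads has been pressed at least 3 mm (travel rings) and is up again (within 2 mm); the tab of the foot whose pad sank over 10.5 mm is fully down (at least 0.42 of 0.5 rad), the other two are raised (under 0.2 rad); the loose things are within 15 mm of where they stood (value of joint each of left_ring, right_ring, far_ring above 0.003 m and ((value of joint left_ring above 0.0105 m and value of joint left_tab above 0.42 rad and value of joint each of right_tab, far_tab below 0.2 rad) or (value of joint right_ring above 0.0105 m and value of joint right_tab above 0.42 rad and value of joint each of left_tab, far_tab below 0.2 rad) or (value of joint far_ring above 0.0105 m and value of joint far_tab above 0.42 rad and value of joint each of left_tab, right_tab below 0.2 rad)) and height (world z) of each of left_pad_top, right_pad_top, far_pad_top above 0.07 m and distance of each of vial_mid, oil_bottle_mid, coverslips_mid, dish_mid from where it was at the start of the episode below 0.015 m); the robot touches nothing.
It fails at once if the release tab of a foot whose pad has not sunk over 10.5 mm is pushed down (over 0.2 rad) ((value of joint left_tab above 0.2 rad and value of joint left_ring below 0.0105 m) or (value of joint right_tab above 0.2 rad and value of joint right_ring below 0.0105 m) or (value of joint far_tab above 0.2 rad and value of joint far_ring below 0.0105 m)).
It fails at once if the fingers push on something with over 40 N, far beyond a light push (contact force between the fingers and anything else above 40 N).
It fails at once if one of the small loose things (vial, oil bottle, coverslip box, petri dish) is lifted, knocked or pushed away (over 15 mm) (distance of any of vial_mid, oil_bottle_mid, coverslips_mid, dish_mid from where it was at the start of the episode above 0.015 m).
It also fails if it takes over 45 s, if anything falls off the work surface, if the arm or the gripper's body presses on something with over 40 N, if the wrist force passes 120 N, or if a joint passes its speed limit or range.

## Working session

There is one attempt and no reset: what is moved stays moved. The work goes in short steps, Python scripts to look and compute and a shell command to move; the robot and the scene stay as the last step left them, time stands still between calls to the robot, and variables do not carry over. Pictures are saved under pics/ and viewed, at most 10 in all, crops included, and the job is handed in when it is done.

```bash
mkdir -p pics; ls; python3 - <<'E'
from rig import robot
import cv2,numpy as np
s=robot.state();print({k:np.round(v,3).tolist() for k,v in s.items()}, robot.grasp_offset)
for n in ("scene","side"):
    c=robot.read_camera(n);cv2.imwrite(f"pics/{n}0.png",c["pixels"]);print(n,c["fx"],c["cx"],c["cy"],np.round(c["R"],3).tolist(),np.round(c["t"],1))
E
```

```text
pics
{'clock': 0.0, 'joint_pos': [-1.281, 0.265, 1.605, -0.0, 1.274, -0.037], 'joint_vel': [-0.001, 0.001, 0.001, -0.001, 0.0, -0.0], 'tau': [-0.002, -50.212, -35.687, 0.073, 0.029, -0.0], 'position': [216.47, -638.615, 237.413], 'orientation': [[0.947, 0.321, -0.001], [0.321, -0.947, 0.002], [0.0, -0.002, -1.0]], 'force': [0.426, -0.134, -0.834], 'torque': [0.025, -0.014, -0.021], 'grasp_force': 0.0, 'opening': 88.197} 18.700000000000003
scene 484.95790755988384 314.54052182014755 193.64998516363093 [[0.501, -0.865, -0.021], [-0.518, -0.28, -0.808], [0.693, 0.416, -0.588]] [-296.6  341.1  545.7]
side 443.50803500577024 332.0031664023806 202.9860452529852 [[1.0, -0.021, 0.018], [0.002, -0.588, -0.809], [0.028, 0.809, -0.588]] [-558.6   51.   981.5]
```

View pics/scene0.png

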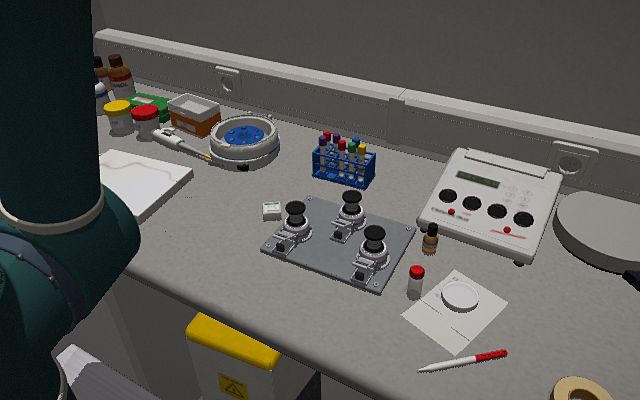

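View pics/side0.png

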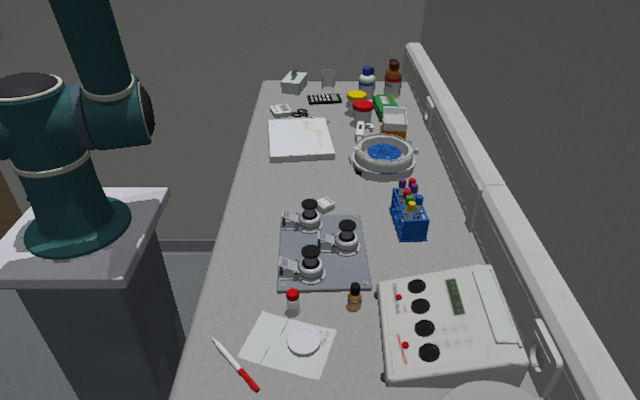

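The scene view shows the three black pads at about (296,208) left, (352,198) far and (375,233) right. The side view has them at (309,206), (347,228) and (310,254). Next I cast rays onto z=72.

```bash
cat > h.py <<'E'
from rig import robot
import cv2,numpy as np
L=np.array([[-25,75],[-25,-75],[50,0.]])
def ray(c,u,v,z):
    R=np.array(c["R"]);t=np.array(c["t"])
    o=-R.T@t;d=R.T@np.array([(u-c["cx"])/c["fx"],(v-c["cy"])/c["fy"],1])
    return (o+d*(z-o[2])/d[2])[:2]
def fit(P):
    P=np.array(P);a=L-L.mean(0);b=P-P.mean(0)
    th=np.arctan2((a[:,0]*b[:,1]-a[:,1]*b[:,0]).sum(),(a*b).sum())
    R=np.array([[np.cos(th),-np.sin(th)],[np.sin(th),np.cos(th)]])
    o=P.mean(0)-R@L.mean(0)
    return th,o,R,(P-(L@R.T+o))
E
python3 - <<'E'
from h import *
G={"scene":[(296,208),(375,233),(352,198)],"side":[(309,206),(310,254),(347,228)]}
A=[]
for n in G:
    c=robot.read_camera(n);m=(c["pixels"].max(2)<48).astype(np.uint8)
    P=[]
    for (u,v) in G[n]:
        w=np.zeros_like(m);w[v-14:v+14,u-14:u+14]=m[v-14:v+14,u-14:u+14]
        k,lab,st,ce=cv2.connectedComponentsWithStats(w)
        i=1+np.argmax(st[1:,4]);s=st[i]
        # pad ellipse: use widest row region top: centre col, top+half ellipse height
        # top ellipse half height = width/2*sin(elev)
        b=s[2]/2*0.6
        u0,v0=s[0]+s[2]/2-.5,s[1]+b
        P.append(ray(c,u0,v0,72));print(n,s,np.round(P[-1],1))
    th,o,R,e=fit(P);print(th,o,np.round(e,1).tolist());A.append(P)
th,o,R,e=fit(np.mean(A,0));print(th,o,np.round(L@R.T+o,1),np.round(e,1).tolist())
E
```

```text
scene [285 201  20  14 222] [506.9 -10.3]
scene [364 225  22  22 312] [ 513.6 -160.4]
scene [342 190  20  22 275] [583.6 -83.5]
0.03980826441952016 [534.66826139 -84.75110748] [[0.2, 0.5], [0.9, 0.3], [-1.1, -0.7]]
side [302 199  15  11 134] [508.3 -12.1]
side [302 240  18  28 274] [ 513.9 -146.1]
side [339 220  17  12 160] [585.7 -85.1]
0.0088875959145477 [535.94275085 -81.07407737] [[-2.0, -5.8], [2.3, 10.2], [-0.3, -4.5]]
0.02496951516417078 [535.30550612 -82.91259243] [[ 508.4   -8.6]
 [ 512.2 -158.5]
 [ 585.3  -81.7]] [[-0.9, -2.7], [1.5, 5.3], [-0.7, -2.6]]
```

```bash
python3 -m creep '[[[0.146,-0.133,0],[0,0,0],1],[[0.146,-0.133,0],[0,0,0],1],[[0.146,-0.133,0],[0,0,0],1],[[0.146,-0.133,0],[0,0,0],1],[[0.146,-0.133,0],[0,0,0],1],[[0.146,-0.133,0],[0,0,0],1],[[0.146,-0.133,0],[0,0,0],1],[[0.146,-0.133,0],[0,0,0],1]]'
```

```text
clock: 0.87
position: [370.0, -360.9, 238.6]
orientation: [[0.947, 0.321, 0.0], [0.321, -0.947, -0.0], [0.0, 0.0, -1.0]]
force: [1.6, -0.0, -0.4]
opening: 36.9
grasp_force: 0.0
```

```bash
python3 -m creep '[[[0.146,-0.133,0],[0,0,0],1],[[0.146,-0.133,0],[0,0,0],1],[[0.146,-0.133,0],[0,0,0],1],[[0.146,-0.133,0],[0,0,0],1],[[0.146,-0.133,0],[0,0,0],1],[[0.146,-0.133,0],[0,0,0],1],[[0.146,-0.133,0],[0,0,0],1]]'; python3 -m creep '[[[0.07,-0.06,0],[0,0,0],1],[[0,0,0],[0,0,0.061],1],[[0,0,0],[0,0,0.061],1],[[0,0,0],[0,0,0.061],1],[[0,0,0],[0,0,0],1],[[0,0,0],[0,0,0],1]]'
python3 - <<'E'
from h import *
s=robot.state();c=robot.read_camera("wrist");cv2.imwrite("pics/w1.png",c["pixels"]);print(np.round(c["mount"],3),c["fx"],c["cx"],c["cy"],s["position"],s["force"],s["orientation"])
E
```

```text
clock: 1.45
position: [503.9, -118.9, 238.8]
orientation: [[0.947, 0.321, 0.0], [0.321, -0.947, -0.0], [0.0, 0.0, -1.0]]
force: [0.8, -1.6, -0.1]
opening: 0.4
grasp_force: 0.0
clock: 1.95
position: [512.7, -104.8, 238.5]
orientation: [[0.999, 0.042, -0.0], [0.042, -0.999, 0.0], [-0.0, -0.0, -1.0]]
force: [-0.9, 0.7, 1.2]
opening: 0.4
grasp_force: 0.0
[[   0.      -0.949   -0.314   83.207]
 [   1.       0.      -0.      -1.089]
 [   0.      -0.314    0.949 -146.144]
 [   0.       0.       0.       1.   ]] 348.5252138218238 320.175279678071 198.37555258006955 [ 512.70154241 -104.79827303  238.54482542] [-0.87738179  0.67981233  1.16289267] [[ 9.99112004e-01  4.21322595e-02 -2.75582888e-04]
 [ 4.21322874e-02 -9.99112036e-01  9.62346762e-05]
 [-2.71283596e-04 -1.07760158e-04 -9.99999957e-01]]
```

View pics/w1.png

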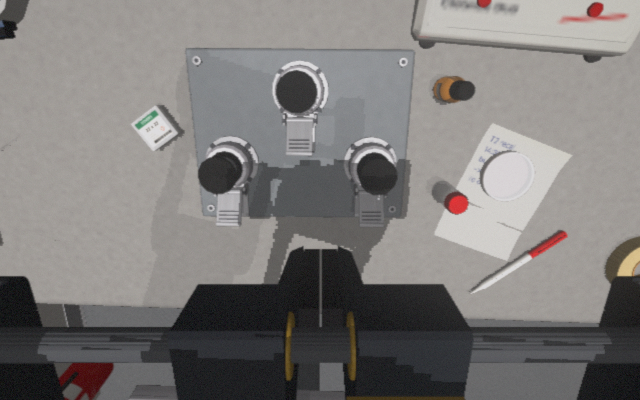

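The wrist view shows the pads at about (220,172) left, (377,173) right and (297,90) far, with the tabs below each. The oil bottle and vial are to the right and the coverslip box to the left.

```bash
cat >> h.py <<'E'
def wcam():
    s=robot.state();c=robot.read_camera("wrist");M=np.array(c["mount"])
    Rt=np.array(s["orientation"]);Rw=Rt@M[:3,:3];o=Rt@M[:3,3]+s["position"]
    c["R"]=Rw.T;c["t"]=-Rw.T@o;return c
E
python3 - <<'E'
from h import *
c=wcam();m=(c["pixels"].max(2)<45).astype(np.uint8);P=[]
for u,v in [(220,172),(377,173),(297,90)]:
    w=np.zeros_like(m);w[v-26:v+27,u-30:u+31]=m[v-26:v+27,u-30:u+31]
    w=cv2.morphologyEx(w,cv2.MORPH_OPEN,cv2.getStructuringElement(cv2.MORPH_ELLIPSE,(23,23)))
    k,lab,st,ce=cv2.connectedComponentsWithStats(w);i=1+np.argmax(st[1:,4])
    P.append(ray(c,*ce[i],72));print(st[i],ce[i],P[-1])
th,o,R,e=fit(P);print(th,o,e.tolist());print(np.round(L@R.T+o,1));print(np.round((L-[50,0])@R.T+o,1))
E
```

```text
Traceback (most recent call last):
ValueError: attempt to get argmax of an empty sequence
```

```bash
python3 - <<'E'
from h import *
c=wcam();g=c["pixels"].max(2);print(g[172,190:260:3],g[90,265:330:3])
for T in (40,50,60):
  m=(g<T).astype(np.uint8);P=[]
  for u,v in [(220,172),(377,173),(297,90)]:
    w=np.zeros_like(m);w[v-26:v+27,u-30:u+31]=m[v-26:v+27,u-30:u+31]
    w=cv2.morphologyEx(w,cv2.MORPH_CLOSE,np.ones((5,5)))
    w=cv2.morphologyEx(w,cv2.MORPH_OPEN,cv2.getStructuringElement(cv2.MORPH_ELLIPSE,(27,27)))
    k,lab,st,ce=cv2.connectedComponentsWithStats(w)
    if k<2: print(T,"none");continue
    i=1+np.argmax(st[1:,4]);P.append(ray(c,*ce[i],72));print(T,st[i],ce[i],P[-1])
  if len(P)==3:
    th,o,R,e=fit(P);print(th,o,e.tolist());print(np.round(L@R.T+o,1).tolist());print(np.round((L-[50,0])@R.T+o,1).tolist())
E
```

```text
[163 163 165  54  55  51  55  54  52  53  53  51  49  45  48  41  41  73
 149 103  74 122 108  90] [142 142 158 178  60  57  55  54  58  58  56  57  57  57  55  54  60 149
 218 129 220 151]
40 none
40 none
40 none
50 none
50 none
50 none
60 [ 199  153   42   40 1256] [219.5406051  172.42436306] [513.79887512 -10.82463429]
60 [ 358  154   38   40 1161] [375.92764858 173.95693368] [ 518.33900416 -155.10672203]
60 [ 277   72   38   40 1176] [295.53061224  91.5170068 ] [588.09096452 -79.50603756]
0.03558908064376886 [540.07628127 -81.81246463] [[1.375380866338105, -3.0751386191746377], [0.5782746551133187, 2.5477899705899176], [-1.9536555214515374, 0.5273486485846917]]
[[512.4, -7.7], [517.8, -157.7], [590.0, -80.0]]
[[462.5, -9.5], [467.8, -159.4], [540.1, -81.8]]
```

```bash
python3 -m creep '[[[0,-0.16,0],[0,0,0],1],[[0,-0.16,0],[0,0,0],1],[[0,-0.16,0],[0,0,0],1],[[0,0,0.19],[0,0,0],1],[[0,0,0.19],[0,0,0],1],[[0,0,0.19],[0,0,0],1],[[0,0,0.19],[0,0,0],1],[[0,0,0],[0,0,0],1],[[0,0,0],[0,0,0],1]]'
python3 - <<'E'
from h import *
im=np.vstack([cv2.resize(robot.read_camera(n)["pixels"][y:y+100,x:x+200],(800,400))[:300] for n,x,y in (("scene",220,150),("side",220,160))])
cv2.imwrite("pics/p2.png",im)
E
```

```text
clock: 2.85
position: [506.7, -9.0, 84.9]
orientation: [[0.999, 0.04, -0.006], [0.04, -0.999, 0.0], [-0.006, -0.001, -1.0]]
force: [0.2, 0.6, 0.3]
opening: 0.4
grasp_force: 0.0
```

View pics/p2.png

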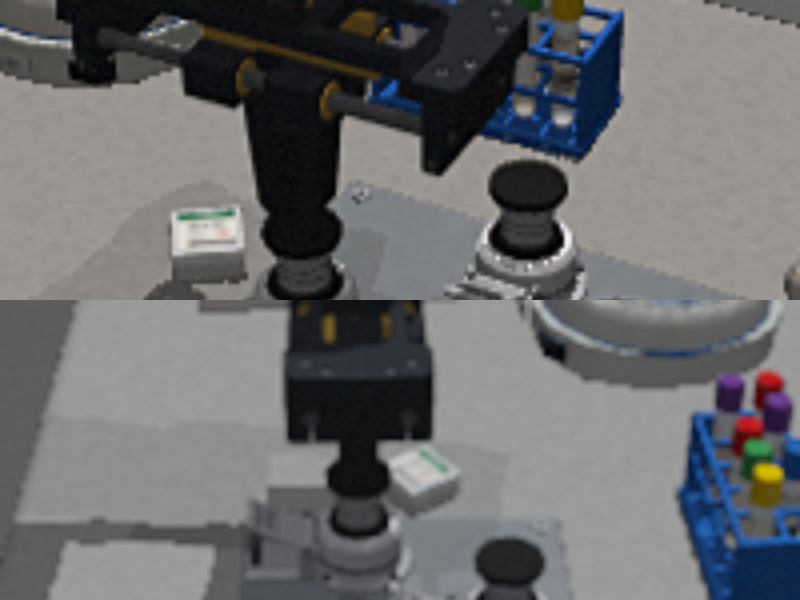

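Both views show the shut fingertips centred over the left pad (crop pixels (301,235) and (358,475)). I'll press down in steps.

```bash
python3 -m creep '[[[0,0,0.04],[0,0,0],1],[[0,0,0.015],[0,0,0],1],[[0,0,0],[0,0,0],1],[[0,0,0],[0,0,0],1]]'; python3 -m creep '[[[0,0,0.01],[0,0,0],1],[[0,0,0.01],[0,0,0],1],[[0,0,0],[0,0,0],1]]'
```

```text
clock: 3.28
position: [509.6, -9.1, 76.5]
orientation: [[0.999, 0.039, 0.001], [0.039, -0.999, -0.0], [0.001, 0.0, -1.0]]
force: [0.0, 1.4, -0.1]
opening: 0.7
grasp_force: 0.0
clock: 3.53
position: [509.5, -9.0, 71.9]
orientation: [[0.999, 0.039, 0.001], [0.039, -0.999, -0.0], [0.001, 0.0, -1.0]]
force: [0.2, 0.8, 2.6]
opening: 0.3
grasp_force: 1.1
```

```bash
python3 -m creep '[[[0,0,0.01],[0,0,0],1],[[0,0,0],[0,0,0],1],[[0,0,0],[0,0,0],1]]'; python3 -m creep '[[[0,0,0.01],[0,0,0],1],[[0,0,0],[0,0,0],1],[[0,0,0],[0,0,0],1]]'
```

```text
clock: 3.78
position: [509.5, -9.0, 70.2]
orientation: [[0.999, 0.039, 0.001], [0.039, -0.999, -0.0], [0.001, 0.0, -1.0]]
force: [-0.3, 0.5, 4.0]
opening: 0.5
grasp_force: 2.2
clock: 4.03
position: [509.6, -9.0, 68.4]
orientation: [[0.999, 0.039, 0.001], [0.039, -0.999, -0.0], [0.001, 0.0, -1.0]]
force: [-1.2, 0.3, 6.1]
opening: 0.7
grasp_force: 3.3
```

```bash
python3 -m creep '[[[0,0,0.01],[0,0,0],1],[[0,0,0],[0,0,0],1],[[0,0,0],[0,0,0],1]]'
```

```text
clock: 4.28
position: [509.6, -9.0, 66.7]
orientation: [[0.999, 0.039, 0.001], [0.039, -0.999, -0.0], [0.001, 0.0, -1.0]]
force: [-1.3, -0.2, 8.7]
opening: -0.0
grasp_force: 4.4
```

Left: 8.7 N at 5.3 mm, so it is sound. The far pad is 75 mm ahead and 75 mm to the side.

```bash
python3 -m creep '[[[0,0,-0.1],[0,0,0],1],[[0.125,0.125,0],[0,0,0],1],[[0.125,0.125,0],[0,0,0],1],[[0.125,0.125,0],[0,0,0],1],[[0,0,0],[0,0,0],1],[[0,0,0],[0,0,0],1],[[0,0,0.05],[0,0,0],1],[[0,0,0],[0,0,0],1],[[0,0,0],[0,0,0],1]]'
python3 - <<'E'
from h import *
im=np.vstack([cv2.resize(robot.read_camera(n)["pixels"][y:y+100,x:x+200],(800,400))[:300] for n,x,y in (("scene",240,150),("side",240,180))])
cv2.imwrite("pics/p3.png",im)
E
```

```text
clock: 5.03
position: [584.5, -79.9, 73.9]
orientation: [[0.999, 0.04, -0.004], [0.04, -0.999, 0.001], [-0.004, -0.001, -1.0]]
force: [-0.4, -0.5, 0.1]
opening: 0.4
grasp_force: 0.0
```

View pics/p3.png

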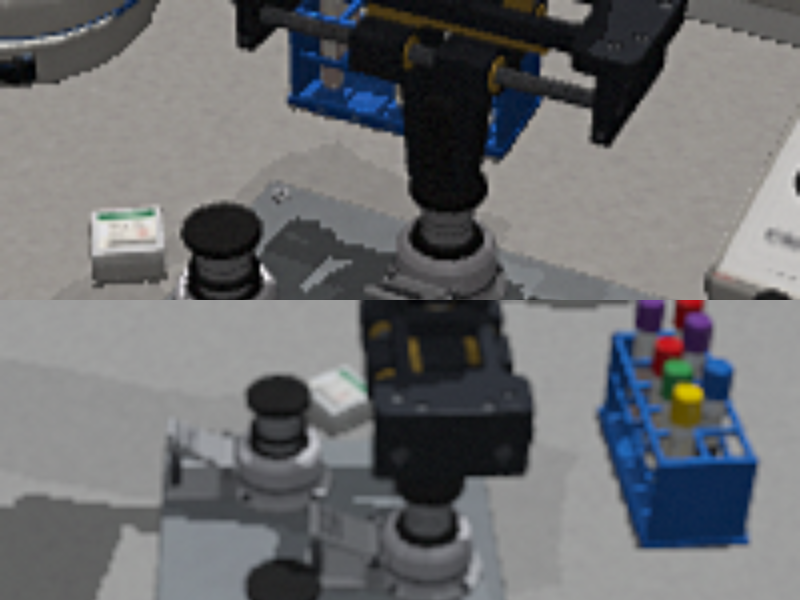

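The fingertips are centred on the far pad in both views. Pressing.

```bash
python3 -m creep '[[[0,0,0.01],[0,0,0],1],[[0,0,0.01],[0,0,0],1],[[0,0,0],[0,0,0],1],[[0,0,0],[0,0,0],1]]'; python3 -m creep '[[[0,0,0.01],[0,0,0],1],[[0,0,0],[0,0,0],1],[[0,0,0],[0,0,0],1]]'
```

```text
clock: 5.47
position: [587.0, -80.7, 72.0]
orientation: [[0.999, 0.039, 0.0], [0.039, -0.999, 0.0], [0.0, -0.0, -1.0]]
force: [-0.9, 0.1, 0.9]
opening: 0.5
grasp_force: 0.6
clock: 5.72
position: [587.2, -80.8, 70.0]
orientation: [[0.999, 0.039, 0.001], [0.039, -0.999, 0.0], [0.001, -0.0, -1.0]]
force: [0.8, 1.1, 3.2]
opening: 0.5
grasp_force: 1.5
```

```bash
python3 -m creep '[[[0,0,0.01],[0,0,0],1],[[0,0,0.005],[0,0,0],1],[[0,0,0],[0,0,0],1],[[0,0,0],[0,0,0],1]]'
```

```text
clock: 6.05
position: [587.3, -80.9, 67.2]
orientation: [[0.999, 0.039, 0.001], [0.039, -0.999, 0.0], [0.001, -0.0, -1.0]]
force: [-1.2, 2.4, 5.1]
opening: 0.4
grasp_force: 2.8
```

```bash
python3 -m creep '[[[0,0,0.01],[0,0,0],1],[[0,0,0],[0,0,0],1],[[0,0,0],[0,0,0],1]]'
```

```text
clock: 6.3
position: [587.3, -80.9, 65.4]
orientation: [[0.999, 0.039, 0.001], [0.039, -0.999, 0.0], [0.001, -0.0, -1.0]]
force: [-2.4, 2.1, 7.6]
opening: 0.7
grasp_force: 3.6
```

Far: 7.6 N at about 6.5 mm, so it is sound. Next is the right pad.

```bash
python3 -m creep '[[[0,0,-0.11],[0,0,0],1],[[-0.125,0.125,0],[0,0,0],1],[[-0.125,0.125,0],[0,0,0],1],[[-0.125,0.125,0],[0,0,0],1],[[0,0,0],[0,0,0],1],[[0,0,0],[0,0,0],1],[[0,0,0.05],[0,0,0],1],[[0,0,0],[0,0,0],1],[[0,0,0],[0,0,0],1]]'
python3 -m creep '[[[0,0,0.01],[0,0,0],1],[[0,0,0.01],[0,0,0],1],[[0,0,0],[0,0,0],1],[[0,0,0],[0,0,0],1]]'; python3 -m creep '[[[0,0,0.01],[0,0,0],1],[[0,0,0.01],[0,0,0],1],[[0,0,0],[0,0,0],1],[[0,0,0],[0,0,0],1]]'
```

```text
clock: 7.05
position: [514.8, -157.9, 75.5]
orientation: [[0.999, 0.041, -0.002], [0.041, -0.999, 0.001], [-0.002, -0.001, -1.0]]
force: [-0.4, 0.2, 0.4]
opening: 0.4
grasp_force: 0.0
clock: 7.38
position: [515.1, -158.5, 72.5]
orientation: [[0.999, 0.04, -0.0], [0.04, -0.999, 0.0], [-0.0, -0.0, -1.0]]
force: [-0.4, 0.1, 0.8]
opening: 0.1
grasp_force: 0.0
clock: 7.72
position: [515.2, -158.9, 68.9]
orientation: [[0.999, 0.039, 0.001], [0.039, -0.999, -0.0], [0.001, 0.0, -1.0]]
force: [0.2, 0.3, 1.5]
opening: 0.4
grasp_force: 0.5
```

Right is soft so far, so I keep going towards its stop.

```bash
python3 -m creep '[[[0,0,0.01],[0,0,0],1],[[0,0,0.01],[0,0,0],1],[[0,0,0.01],[0,0,0],1],[[0,0,0],[0,0,0],1],[[0,0,0],[0,0,0],1]]'; python3 -m creep '[[[0,0,0.01],[0,0,0],1],[[0,0,0.005],[0,0,0],1],[[0,0,0],[0,0,0],1],[[0,0,0],[0,0,0],1]]'
```

```text
clock: 8.13
position: [515.2, -159.0, 62.8]
orientation: [[0.999, 0.039, 0.001], [0.039, -0.999, -0.0], [0.001, 0.0, -1.0]]
force: [0.3, 0.9, 3.0]
opening: 0.8
grasp_force: 1.4
clock: 8.47
position: [515.3, -159.0, 59.9]
orientation: [[0.999, 0.039, 0.001], [0.039, -0.999, -0.0], [0.001, 0.0, -1.0]]
force: [0.4, 1.2, 4.2]
opening: 0.5
grasp_force: 1.9
```

```bash
python3 -m creep '[[[0,0,0.01],[0,0,0],1],[[0,0,0],[0,0,0],1],[[0,0,0],[0,0,0],1]]';python3 -m creep '[[[0,0,0.005],[0,0,0],1],[[0,0,0],[0,0,0],1],[[0,0,0],[0,0,0],1]]'
```

```text
clock: 8.72
position: [515.3, -159.0, 58.4]
orientation: [[0.999, 0.039, 0.001], [0.039, -0.999, -0.0], [0.001, 0.0, -1.0]]
force: [-0.8, 0.6, 7.9]
opening: 0.6
grasp_force: 3.9
clock: 8.97
position: [515.4, -159.0, 58.3]
orientation: [[0.999, 0.039, 0.001], [0.039, -0.999, -0.0], [0.001, 0.0, -1.0]]
force: [-2.5, 0.9, 14.6]
opening: 0.5
grasp_force: 7.0
```

Right reaches its stop at 13.7 mm, so it is the worn foot. I rise, then move back 54 mm over its tab.

```bash
python3 -m creep '[[[0,0,-0.15],[0,0,0],1],[[-0.09,0,0],[0,0,0],1],[[-0.09,0,0],[0,0,0],1],[[-0.09,0,0],[0,0,0],1],[[0,0,0],[0,0,0],1],[[0,0,0],[0,0,0],1],[[0,0,0.1],[0,0,0],1],[[0,0,0.04],[0,0,0],1],[[0,0,0],[0,0,0],1],[[0,0,0],[0,0,0],1]]'
python3 - <<'E'
from h import *
im=np.vstack([cv2.resize(robot.read_camera(n)["pixels"][y:y+100,x:x+200],(800,400))[:300] for n,x,y in (("scene",270,205),("side",220,215))])
cv2.imwrite("pics/p4.png",im)
E
```

```text
clock: 9.8
position: [460.6, -160.7, 57.8]
orientation: [[0.999, 0.04, -0.002], [0.04, -0.999, 0.001], [-0.002, -0.001, -1.0]]
force: [0.6, 0.4, -0.0]
opening: 0.5
grasp_force: 0.0
```

View pics/p4.png

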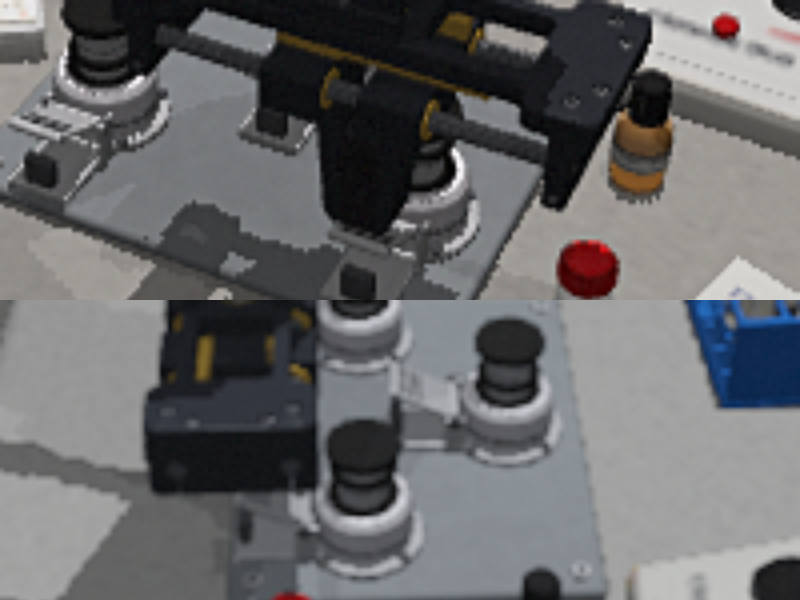

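The fingertips hang just above the right tab (scene crop (365,225)) and clear of the pad and vial. Pressing it down.

```bash
python3 -m creep '[[[0,0,0.03],[0,0,0],1],[[0,0,0.02],[0,0,0],1],[[0,0,0.02],[0,0,0],1],[[0,0,0],[0,0,0],1],[[0,0,0],[0,0,0],1]]'; python3 -m creep '[[[0,0,0.015],[0,0,0],1],[[0,0,0.01],[0,0,0],1],[[0,0,0.01],[0,0,0],1],[[0,0,0],[0,0,0],1],[[0,0,0],[0,0,0],1]]'
```

```text
clock: 10.32
position: [460.8, -160.9, 44.4]
orientation: [[0.999, 0.039, -0.0], [0.039, -0.999, 0.0], [-0.0, -0.0, -1.0]]
force: [0.1, -0.4, 0.5]
opening: 0.2
grasp_force: 0.0
clock: 10.73
position: [461.0, -161.0, 37.5]
orientation: [[0.999, 0.039, 0.0], [0.039, -0.999, 0.0], [0.0, -0.0, -1.0]]
force: [-0.2, 0.3, -0.3]
opening: 0.4
grasp_force: 0.0
```

```bash
python3 -m creep '[[[0,0,0.01],[0,0,0],1],[[0,0,0],[0,0,0],1],[[0,0,0],[0,0,0],1]]'; python3 -m creep '[[[0,0,0.01],[0,0,0],1],[[0,0,0],[0,0,0],1],[[0,0,0],[0,0,0],1]]'
python3 - <<'E'
from h import *
print(robot.state()["force"])
im=np.vstack([cv2.resize(robot.read_camera(n)["pixels"][y:y+75,x:x+200],(800,300),interpolation=2) for n,x,y in (("scene",270,205),("side",220,230))])
cv2.imwrite("pics/p5.png",im)
E
```

```text
clock: 10.98
position: [461.1, -161.0, 35.7]
orientation: [[0.999, 0.039, 0.0], [0.039, -0.999, -0.0], [0.0, 0.0, -1.0]]
force: [-0.2, 0.1, -0.6]
opening: -0.0
grasp_force: 0.0
clock: 11.23
position: [461.0, -161.0, 33.6]
orientation: [[0.999, 0.039, -0.0], [0.039, -0.999, 0.0], [-0.0, -0.0, -1.0]]
force: [0.1, 0.1, -0.0]
opening: 0.5
grasp_force: 0.0
[ 0.12721477  0.11544432 -0.02589386]
```

View pics/p5.png

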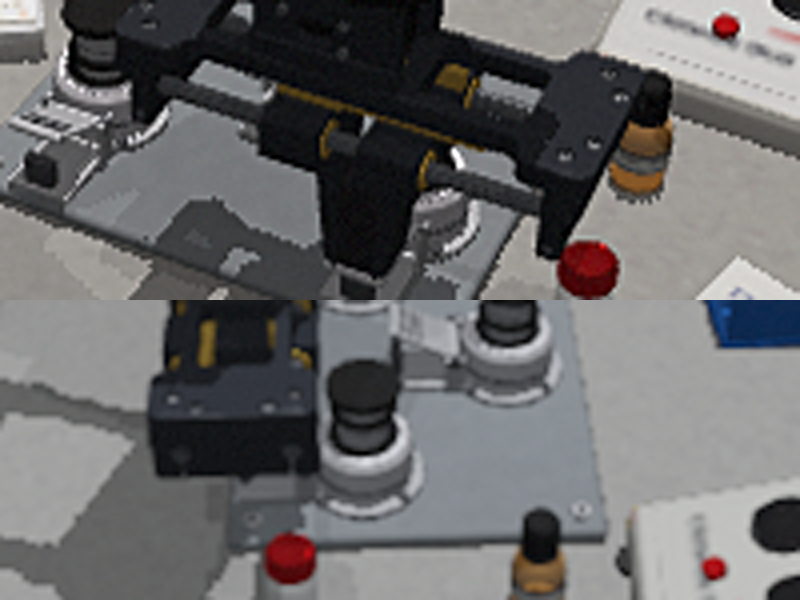

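The finger covers the tab with its catch beneath, and the vial (scene crop (588,270)) is untouched. I push until the catch bears.

```bash
python3 -m creep '[[[0,0,0.005],[0,0,0],1],[[0,0,0.005],[0,0,0],1],[[0,0,0],[0,0,0],1]]'; python3 -m creep '[[[0,0,0.005],[0,0,0],1],[[0,0,0],[0,0,0],1],[[0,0,0],[0,0,0],1]]'
```

```text
clock: 11.58
position: [460.9, -161.0, 31.9]
orientation: [[0.999, 0.039, -0.0], [0.039, -0.999, 0.0], [-0.0, -0.0, -1.0]]
force: [-1.9, 0.7, 3.6]
opening: 0.6
grasp_force: 1.5
clock: 11.83
position: [460.9, -161.0, 31.7]
orientation: [[0.999, 0.039, -0.001], [0.039, -0.999, 0.0], [-0.001, -0.0, -1.0]]
force: [-4.7, 2.6, 11.4]
opening: 0.3
grasp_force: 5.5
```

Force builds at z = 31.7, so the tab is level on its catch. I rise and check.

```bash
python3 -m creep '[[[0,0,-0.19],[0,0,0],1],[[0,0,-0.19],[0,0,0],1],[[0,0,-0.19],[0,0,0],1],[[0,0,-0.19],[0,0,0],1],[[0,0,-0.19],[0,0,0],1],[[0,0,0],[0,0,0],1],[[0,0,0],[0,0,0],1],[[0,0,0],[0,0,0],1]]'
python3 - <<'E'
from h import *
im=np.vstack([cv2.resize(robot.read_camera(n)["pixels"][y:y+h,x:x+200],(800,4*h),interpolation=2)[:,:] for n,x,y,h in (("scene",250,190,75),("side",220,200,75))])
cv2.imwrite("pics/p6.png",im)
E
```

```text
clock: 12.5
position: [460.7, -160.9, 220.3]
orientation: [[0.999, 0.039, -0.0], [0.039, -0.999, 0.0], [-0.0, -0.0, -1.0]]
force: [-0.7, -1.0, 0.2]
opening: 0.2
grasp_force: 0.0
```

View pics/p6.png

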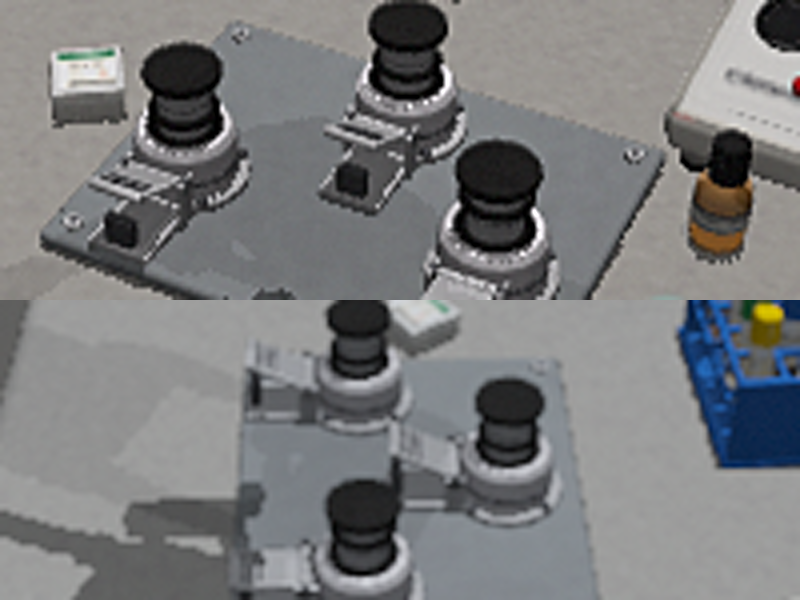

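The right tab lies flat (scene crop (460,280), side crop (280,565)), the left and far tabs are still raised, all three pads are up again, and the ring on the right piston sits high. Handing in.

```bash
python3 -c "
from rig import robot
print(robot.job_done())"
```

```text
the job is handed in; nothing more can be done
None
```

The job is handed in but gave no verdict: the right foot was the softest (13.7 mm to its stop; left 5.3 mm at 8.7 N, far 6.6 mm at 7.6 N), its tab is fully down and the other two raised; its last press, checking the stop, reached 14.6 N, above the 8 N asked.

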